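Stand the separator float on its ballasted end

ROBOT

A 6-joint arm with a two-finger parallel gripper is mounted at the origin on the work surface. World frame = base frame: x ahead of the robot, y to its left, z up, the work surface at z = 0. Lengths are in mm, angles in rad, forces in N, time in s.
With the tool pointing down it reaches from about 400 to 925 mm from the base axis. Payload 12.5 kg.
Tool frame: the origin (TCP) lies at the centre of the arm's flange, where the gripper is bolted on; the fingertips stand 190 mm ahead of it and the grasp point (between the pads) lies env.grip_point_offset ahead of it (env.grip_point_offset is the distance from the TCP to the grasp point, in mm); z points along the fingers, x is the direction in which the jaws open and shut, and the axes are right-handed (so a half turn about z gives the same grasp; the last joint's range is limited). The gripper opens to 95 mm and grips with 3 to 60 N. Pads are 20 mm wide; open, the fingers measure 119 mm over their backs; the gripper's body (75 mm by 180 mm) begins 59 mm behind the grasp point.
Start: joints at [1.2, 0.491, 1.559, -0, 1.092, -0.106], TCP at [163.548, 603.222, 404.761] pointing down, gripper open.
Joint ranges: [-3.1, 3.1], [-0.84, 2.19], [0.05, 2.79], [-1.13, 4.28], [0.06, 2.93], [-2.69, 2.69]. Speed limits (rad/s): [2.22, 2.22, 2.79, 3.14, 3.14, 3.14].

INTERFACE

Orientations are given as [roll, pitch, yaw] about the fixed x, y, z axes, in that order (R = Rz(yaw) Ry(pitch) Rx(roll)).
In Python, from cell import state, read_camera, camera_model, job_done, env gives the robot as it stands.
- The arm moves only by the tool arm_command, never from a script. Its argument "steps" is a list of rows, each a list of 6 numbers: the shift along the tool's x, y, z in cm, then the turn, a rotation vector about the tool's x, y, z in degrees. In form: [[dx, dy, dz, rx, ry, rz], ...]. A call has 1 to 12 rows; each row is the pose to reach, as a shift and turn from the pose commanded when the call began, along the tool's axes at that moment; what a row does not reach only later rows make up. A row lasts 1/12 s, in which the tool goes at most 41.7 mm and 7.16 degrees, less where a joint would pass 70% of its speed; a pose out of reach is approached as far as the arm can. A call with a gripper value outside its range is refused whole. "jaw" is the finger opening in cm, from 0 to 9.51, set as the call begins (left out, the last holds). The fingers move at their own pace and stop on an object; the grip force is fixed at half the most. Time passes only in rows, so rows that repeat a pose let the fingers close. It gives the time, the measured TCP pose, the force and the opening at its end, in the units of the state.
- state(): the state, without advancing time (a new reading comes with each control period).
- read_camera(name): name is "side" or "top"; returns the picture (420x560x3 uint8, red, green, blue); there is no depth.
- camera_model(name): a dict with "K" (3x3 intrinsics, pixels), "xyz" and "rotation" of the camera in the world. Camera axes: x right, y up, looking along -z (the intrinsics and any distortion apply to the point x, -y, -z); pixel columns grow to the right and rows downward; lengths in mm; the calibration is good to about 2 mm. A picture is of the moment at which its call begins. camera_model takes no time and is no camera call.
- job_done(): hands the job in, once; it reports no verdict.
The state is a dict: "t": time; "joints": joint angles; "qvel": joint speeds; "tau": joint torques, N m; "eef_pos": TCP position; "tcp_rot": TCP orientation; "ft_force": force on the tool from outside, world axes, zero at the start; "moment": the same for the moment, N m; "opening": opening from 0.0 (shut) to 1.0 (fully open).
Only numpy, scipy, OpenCV 4.12 (cv2) and the standard library are available. Lean on these libraries where they do the work, as an engineer would, in place of code of your own. Each camera call takes 0.05 s, during which the arm holds its last target. There are 200 camera calls.

TASK

The sealed square-bar float from the wash-bay oil separator lies across two rests; hidden ballast makes one of its two identical ends heavy. Lift it roughly level off the rests to feel which end pulls down, then stand it upright, heavy end down, on the round plate of the check stand, near the middle of the plate under the overhead arm, and let go so that it stands by itself. Do not let the float fall over or drop it, and leave the things around it on the bench (bearing ring, brake pad, spray can) where they are.

Things in the scene. Friction and masses are not known exactly. Their poses are not given: they have to be found in the camera images.
- float: Sealed metal square bar, 44 x 44 mm, 150 mm long, 0.22 kg; ends alike, with a round domed cap (50 mm radius). Origin at its middle; x along its length. A 0.17 kg ballast sits in one end, +x or -x at random: it balances some 38 mm from the middle; held by the middle it twists the wrist by 0.06 to 0.09 N m. On the heavy dome it rights itself from tilts up to about 15 degrees; on the light one it topples.
- rests: Fixed rest under the float: dark base 170 x 70 x 12 mm with two flat-topped grey posts, each 10 mm thick and 36 mm wide, 58 mm either side of the middle. Origin at the centre of its underside; x along the float, whose axis lies 75 mm above. The posts are narrower than the float, so fingers can pass down beside it anywhere along its length.
- stand: Fixed check stand. Origin on the bench under the centre of its round steel plate (140 mm diameter, flat top 20 mm above the bench); z up, x from the plate to the column. Base slab 120 mm wide, x from -75 to +165 mm, 12 mm thick. The column, 30 x 40 mm, stands at x = +140 mm and carries the overhead arm.
- beam_end (a point): Underside of the free end of the stand's overhead arm, 250 mm above the bench, 15 mm beyond the plate's centre on the side away from the column (stand x = -15 mm). The arm is 30 mm wide and 30 mm high and runs from here over the plate to the column. It stops a gripper that comes straight down on the standing float; one tilted 30 to 50 degrees, from the -x side or from beside, passes.
- plate (a point): centre of the round plate's top face, 20 mm above the bench; same axes as the stand.
- spray_can: Bystander, loose: spray can, 60 mm diameter, 170 mm tall, standing towards the back; origin at the centre of its underside.
- bearing: Bystander, loose: flat steel bearing ring, 64 mm outside, 36 mm hole, 18 mm high, near the middle of the bench; origin at the centre of its underside.
- brake_pad: Bystander, loose: brake pad, 55 x 120 mm, 16 mm high, lying flat in the middle towards the back; origin at the centre of its underside.
There are look-alikes about, which are no part of the job. Leave any blue look-alike of the float alone. Leave any blue look-alike of the rests alone.

How it is judged:
By the outcome, as a careful person would: the job done as asked, in the order asked, and still so for the second after the job is handed in, with the robot touching nothing.
It also fails if it takes over 58 s, if anything falls off the work surface, if the arm or the gripper's body presses on something with over 40 N, if the wrist force passes 120 N, or if a joint passes its speed limit or range.

## Working session

There is one attempt and no reset: what is moved stays moved. The work goes in short steps, Python scripts to look and compute and a tool call to move; the robot and the scene stay as the last step left them, time stands still between calls to the robot, and variables do not carry over. Pictures are saved under pics/ and viewed, about 8 in all and at most 12, crops included, and the job is handed in when it is done.

Besides the shell and the picture viewer there is one more tool, called after ">>>" in YAML: its name, and indented under it one key for each argument. arm_command: Moves the arm, as the interface text tells. Its arguments: {"type":"object","properties":{"steps":{"type":"array"},"jaw":{"type":"number"}},"required":["steps"]}

```bash
mkdir -p pics; ls; python3 - <<'E'
from cell import state, read_camera, camera_model, env
import cv2,numpy as np
print(state(), env.grip_point_offset)
for n in("top","side"):
    m=camera_model(n);print(n,m)
    im=read_camera(n);np.save(f"pics/{n}0.npy",im);cv2.imwrite(f"pics/{n}0.png",im[...,::-1])
E
```

```text
pics
{'t': 0.0, 'joints': array([ 1.20039789e+00,  4.91583485e-01,  1.55943682e+00, -3.54903003e-05,
        1.09169602e+00, -1.05615550e-01]), 'qvel': array([ 0.0010676 , -0.0011937 , -0.00048644, -0.00088318,  0.00142011,
        0.00066845]), 'tau': array([-4.97531131e-03, -6.12636065e+01, -2.58178174e+01,  6.90235547e-02,
        4.81864577e-02, -8.11289442e-05]), 'eef_pos': array([163.5434963 , 603.19844651, 404.15111387]), 'tcp_rot': array([-3.14150550e+00,  1.12072644e-03,  1.30602986e+00]), 'ft_force': array([ 0.73461399,  0.76972537, -0.35666578]), 'moment': array([-0.01269155,  0.00138508, -0.0102509 ]), 'opening': 0.9976983857049116} 171.3
top {'K': array([[440.99824693,   0.        , 283.42213929],
       [  0.        , 440.99824693, 206.05033805],
       [  0.        ,   0.        ,   1.        ]]), 'xyz': array([ 235.26258673, -170.89369238, 1431.6517345 ]), 'rotation': array([ 0.20417611, -0.00216598, -1.58530798])}
side {'K': array([[396.26522683,   0.        , 280.37303544],
       [  0.        , 396.26522683, 210.85242009],
       [  0.        ,   0.        ,   1.        ]]), 'xyz': array([  54.18307338, -721.91308668,  946.53615713]), 'rotation': array([ 0.73253933, -0.01017915, -0.68037132])}
```

View pics/top0.png

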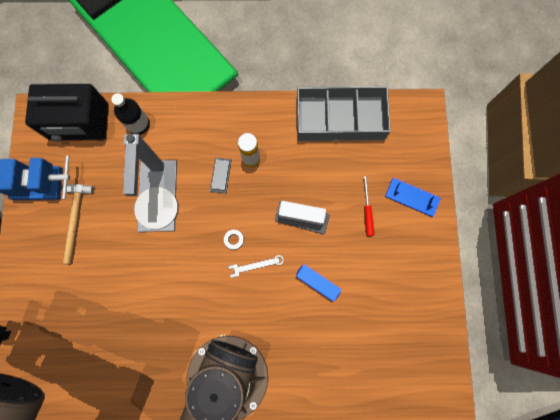

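View pics/side0.png

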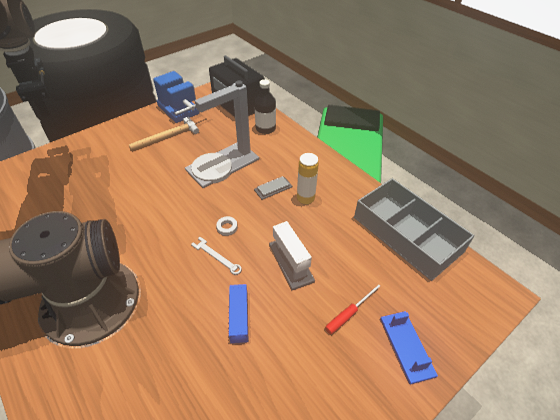

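The top view shows the white float on its dark rests at about (302,213). The blue bar at (318,283) and the blue rests at (413,197) are the look-alikes. The plate is at (156,208), with the arm's column towards the back (up in the picture). In the side view the float is at (292,248) and the plate at (212,167). The bearing is at top (233,239), the pad at (220,175) and the spray can at (249,148).

```bash
cat > h.py <<'E'
import numpy as np,cv2
from scipy.spatial.transform import Rotation as Ro
from cell import camera_model
def ray(n,uv):
    m=camera_model(n);K=m["K"];R=Ro.from_euler("xyz",m["rotation"]).as_matrix()
    uv=np.atleast_2d(np.asarray(uv,float))
    d=np.c_[(uv[:,0]-K[0,2])/K[0,0],-(uv[:,1]-K[1,2])/K[1,1],-np.ones(len(uv))]@R.T
    return m["xyz"],d
def onz(n,uv,z):
    o,d=ray(n,uv);return o+d*((z-o[2])/d[:,2])[:,None]
def proj(n,P):
    m=camera_model(n);K=m["K"];R=Ro.from_euler("xyz",m["rotation"]).as_matrix()
    p=(np.atleast_2d(P)-m["xyz"])@R
    return np.c_[K[0,0]*p[:,0]/-p[:,2]+K[0,2],K[1,1]*-p[:,1]/-p[:,2]+K[1,2]]
E
python3 - <<'E'
from h import *
for n,boxF,boxP,thr in(("top",(270,190,335,240),(130,180,182,235),190),("side",(265,215,320,290),(185,145,240,190),190)):
    im=np.load(f"pics/{n}0.npy")
    for nm,b,z in(("float",boxF,97),("plate",boxP,20)):
        x0,y0,x1,y1=b
        g=im[y0:y1,x0:x1].astype(int)
        m=((g.min(2)>(175 if nm=="plate" else 205))&(g.max(2)-g.min(2)<40)).astype(np.uint8)
        c=max(cv2.findContours(m,0,2)[0],key=cv2.contourArea).reshape(-1,2)+[x0,y0]
        P=onz(n,c,z)[:,:2].astype(np.float32)
        r=cv2.minAreaRect(P)
        print(n,nm,"px area",m.sum(),"px bbox",c.min(0),c.max(0),"rect",r,"box",cv2.boxPoints(r).round(0).tolist())
        if nm=="plate":
            h=cv2.convexHull(P);print(" circ",cv2.minEnclosingCircle(P),cv2.fitEllipse(h))
t=np.load("pics/top0.npy");s=np.load("pics/side0.npy")
a=cv2.resize(t[150:250,120:345],None,fx=3.5,fy=3.5,interpolation=2)
cv2.imwrite("pics/crop1.png",a[...,::-1])
print("bear",onz("top",[(233,239)],9),"pad",onz("top",[(220,175)],16),"canTop",onz("top",[(248,141)],170),"col top",onz("top",[(131,139)],280))
E
```

```text
top float px area 640 px bbox [279 201] [325 222] rect ((493.674560546875, -234.96395874023438), (138.87501525878906, 44.497005462646484), 78.12596130371094) box [[458.0, -298.0], [501.0, -307.0], [530.0, -172.0], [486.0, -162.0]]
top plate px area 1249 px bbox [135 180] [176 229] rect ((539.4743041992188, 239.40435791015625), (135.12771606445312, 163.721923828125), 89.18756866455078) box [[457.0, 173.0], [620.0, 171.0], [622.0, 306.0], [459.0, 308.0]]
 circ ((539.4646606445312, 238.90359497070312), 99.77581024169922) ((529.6163940429688, 244.30177307128906), (139.5012969970703, 193.42153930664062), 114.56478118896484)
side float px area 668 px bbox [273 221] [310 262] rect ((495.66253662109375, -236.64952087402344), (138.5201873779297, 44.104637145996094), 78.1873779296875) box [[460.0, -300.0], [503.0, -309.0], [531.0, -173.0], [488.0, -164.0]]
side plate px area 804 px bbox [186 145] [238 179] rect ((551.1257934570312, 233.9236602783203), (137.2277374267578, 205.2515106201172), 79.56775665283203) box [[438.0, 185.0], [640.0, 148.0], [664.0, 283.0], [463.0, 320.0]]
 circ ((558.9126586914062, 260.41705322265625), 105.48698425292969) ((553.9569702148438, 244.27728271484375), (142.76962280273438, 213.5681610107422), 96.99105072021484)
bear [[422.93867333 -13.14136636   9.        ]] pad [[636.7223453   31.15506259  16.        ]] canTop [[698.07524119 -73.60190397 170.        ]] col top [[667.93660217 239.74910348 280.        ]]
```

View pics/crop1.png

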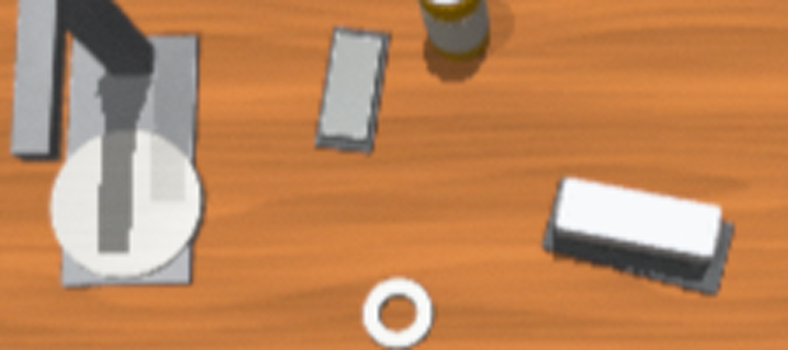

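```bash
cat >> h.py <<'E'
from cell import state
OFF=171.3
def tool(heading,tilt):
    """tool z tilted by tilt deg from down toward heading deg (world); tool x horizontal at heading-90"""
    h=np.radians(heading);t=np.radians(tilt)
    z=np.array([np.sin(t)*np.cos(h),np.sin(t)*np.sin(h),-np.cos(t)]);x=np.array([np.sin(h),-np.cos(h),0])
    return np.c_[x,np.cross(z,x),z]
def go(grip,R):
    """print row taking grasp point to grip with tool rotation R"""
    s=state();p=s["eef_pos"];A=Ro.from_euler("xyz",s["tcp_rot"]).as_matrix()
    d=A.T@(np.asarray(grip)-R[:,2]*OFF-p)/10;r=Ro.from_matrix(A.T@R).as_rotvec(degrees=True)
    print("row",d.round(2),r.round(1),"rows>=",max(np.linalg.norm(d)/4.17,np.linalg.norm(r)/7.16).round(1))
def st():
    s=state();R=Ro.from_euler("xyz",s["tcp_rot"]).as_matrix()
    print("t",round(s["t"],2),"q",s["joints"].round(3),"tcp",s["eef_pos"].round(1),"rpy",s["tcp_rot"].round(3),"grip",(s["eef_pos"]+OFF*R[:,2]).round(1),"F",s["ft_force"].round(2),"M",s["moment"].round(3),"op",round(s["opening"],3))
    with open("log.txt","a") as f: f.write(" ".join(map(str,[*s["joints"],*s["eef_pos"],*s["tcp_rot"]]))+"\n")
    return s
E
python3 - <<'E'
from h import *
st()
c=lambda x,y:(120+x/3.5-.36,150+y/3.5-.36)
print("plate",onz("top",[c(127,204)],20),"l/r",onz("top",[c(50,204),c(204,204),c(127,129),c(127,279)],20).round(1).tolist())
print("slab",onz("top",[c(62,287),c(191,284),c(200,36)],12).round(1).tolist())
print("beam end top",onz("top",[c(12,153),c(57,158)],280).round(1).tolist())
im=np.load("pics/side0.npy")
g=im[140:195,180:265].astype(int);m=((g.min(2)>165)&(g.max(2)-g.min(2)<30)).astype(np.uint8)
print("side plate check",proj("side",[[520,240,20]]))
R=tool(78-0,0)
R1=tool(78.1,0);go((480,200,350),R1)
E
```

```text
t 0.1 q [ 1.2    0.491  1.559 -0.     1.092 -0.106] tcp [163.6 603.2 404.2] rpy [-3.141e+00  1.000e-03  1.306e+00] grip [163.5 603.  232.9] F [ 0.68 -0.08  0.19] M [-0.028 -0.058  0.028] op 1.002
plate [[527.08856693 238.00435608  20.        ]] l/r [[528.1, 309.8, 20.0], [526.1, 166.2, 20.0], [599.2, 241.2, 20.0], [456.4, 234.9, 20.0]]
slab [[451.0, 297.1, 12.0], [452.1, 177.6, 12.0], [692.4, 177.6, 12.0]]
beam end top [[514.5, 252.5, 280.0], [510.0, 217.8, 280.0]]
side plate check [[208.04216872 166.19873733]]
row [-30.64  41.09 -11.68] [ 0.   0.  86.7] rows>= 12.6
```

>>> arm_command:
  steps:
    - [-30.6,41.1,-11.7,0,0,86.7]
    - [-30.6,41.1,-11.7,0,0,86.7]
    - [-30.6,41.1,-11.7,0,0,86.7]
    - [-30.6,41.1,-11.7,0,0,86.7]
    - [-30.6,41.1,-11.7,0,0,86.7]
    - [-30.6,41.1,-11.7,0,0,86.7]
    - [-30.6,41.1,-11.7,0,0,86.7]
    - [-30.6,41.1,-11.7,0,0,86.7]
    - [-30.6,41.1,-11.7,0,0,86.7]
    - [-30.6,41.1,-11.7,0,0,86.7]
    - [-30.6,41.1,-11.7,0,0,86.7]
    - [-30.6,41.1,-11.7,0,0,86.7]
  jaw: 9.5

```text
t: 1.1
eef_pos: [465.5, 218.1, 516.5]
tcp_rot: [-3.142, 0.0, -0.2]
ft_force: [0.6, 0.1, 0.2]
opening: 0.998
```

```bash
python3 - <<'E'
from h import *
st()
go((494.5,-236,250),tool(78.1,0));go((494.5,-236,250),tool(78.1,40))
E
```

```text
t 1.1 q [0.31  0.229 1.661 0.    1.252 0.51 ] tcp [465.5 218.1 516.5] rpy [-3.142  0.    -0.2  ] grip [465.4 218.1 345.2] F [0.64 0.13 0.16] M [-0.102  0.025  0.011] op 0.998
row [11.88 43.92  9.51] [-0.   0.   0.4] rows>= 11.1
row [11.79 54.93 13.52] [40.   0.2  0.4] rows>= 13.9
```

>>> arm_command:
  steps:
    - [11.8,54.9,13.5,40,0,0.4]
    - [11.8,54.9,13.5,40,0,0.4]
    - [11.8,54.9,13.5,40,0,0.4]
    - [11.8,54.9,13.5,40,0,0.4]
    - [11.8,54.9,13.5,40,0,0.4]
    - [11.8,54.9,13.5,40,0,0.4]
    - [11.8,54.9,13.5,40,0,0.4]
    - [11.8,54.9,13.5,40,0,0.4]
    - [11.8,54.9,13.5,40,0,0.4]
    - [11.8,54.9,13.5,40,0,0.4]
    - [11.8,54.9,13.5,40,0,0.4]
    - [11.8,54.9,13.5,40,0,0.4]

```text
t: 2.1
eef_pos: [472.9, -268.3, 398.4]
tcp_rot: [-2.443, 0.003, -0.201]
ft_force: [1.7, -0.2, 0.6]
opening: 1.0
```

```bash
python3 - <<'E'
from h import *
st()
a=np.radians(78.1);u=np.array([np.cos(a),np.sin(a),0]);c=np.array([494.5,-236,75])
go(c-12*u+[0,0,110],tool(78.1,41));go(c-12*u+[0,0,5],tool(78.1,41))
E
```

```text
t 2.1 q [-0.722  0.43   1.745  0.6    1.4   -0.759] tcp [ 472.9 -268.3  398.4] rpy [-2.443  0.003 -0.201] grip [ 494.5 -160.2  267.2] F [ 1.7  -0.17  0.58] M [-0.427  0.096 -0.056] op 1.0
row [ 1.41 12.18  0.75] [1.  0.4 0.2] rows>= 2.9
row [ 1.44 18.93  8.79] [1.  0.4 0.2] rows>= 5.0
```

>>> arm_command:
  steps:
    - [1.4,12.2,0.8,1,0.4,0.2]
    - [1.4,12.2,0.8,1,0.4,0.2]
    - [1.4,12.2,0.8,1,0.4,0.2]
    - [1.4,12.2,0.8,1,0.4,0.2]
    - [1.4,12.2,0.8,1,0.4,0.2]
    - [1.4,12.2,0.8,1,0.4,0.2]

```text
t: 2.6
eef_pos: [469.3, -355.0, 314.7]
tcp_rot: [-2.425, -0.0, -0.208]
ft_force: [1.0, -0.3, 0.7]
opening: 1.0
```

```bash
cat >> h.py <<'E'
from cell import read_camera
def feel(n=8):
    S=[]
    for i in range(n):
        read_camera("top");s=state();S.append(np.r_[s["ft_force"],s["moment"]])
    S=np.array(S);print("F,M mean",S.mean(0).round(3),"sd",S.std(0).round(3));return S.mean(0)
E
python3 - <<'E'
from h import *
b=feel();np.save("base.npy",b)
for n in("top","side"):
    im=read_camera(n);np.save(f"pics/{n}1.npy",im)
im=np.hstack([np.load("pics/top1.npy")[140:300,220:420],np.load("pics/side1.npy")[170:330,190:390]])
cv2.imwrite("pics/p4.png",cv2.resize(im,None,fx=2,fy=2)[...,::-1])
st()
a=np.radians(78.1);u=np.array([np.cos(a),np.sin(a),0]);c=np.array([494.5,-236,75])
go(c-12*u+[0,0,5],tool(78.1,41))
E
```

```text
F,M mean [-0.112  0.168  0.575 -0.446  0.142 -0.014] sd [0.141 0.494 0.366 0.024 0.016 0.029]
t 3.1 q [-0.835  0.599  1.697  0.575  1.356 -0.903] tcp [ 469.3 -355.2  314.9] rpy [-2.426e+00 -1.000e-03 -2.070e-01] grip [ 492.6 -245.3  185.6] F [-0.24  0.31  0.21] M [-0.403  0.212 -0.006] op 0.995
row [-0.01  7.12  7.8 ] [ 0.  -0.   0.1] rows>= 2.5
```

View pics/p4.png

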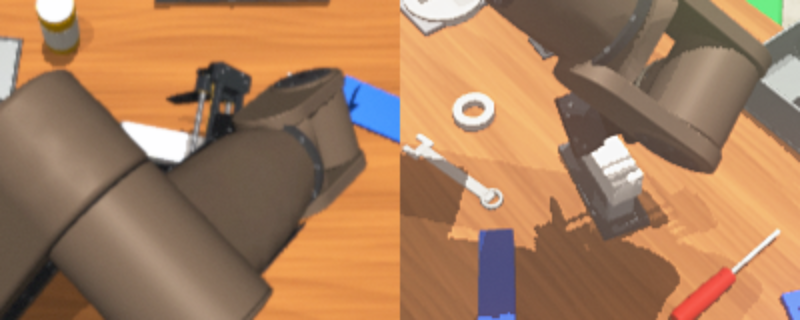

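The gripper straddles the float and is clear of it on both sides. Descending straight.

>>> arm_command:
  steps:
    - [0,1.8,2,0,0,0]
    - [0,3.6,4,0,0,0]
    - [0,5,5.4,0,0,0]
    - [0,6,6.5,0,0,0]
    - [0,6.7,7.3,0,0,0]
    - [0,7.1,7.8,0,0,0]
    - [0,7.1,7.8,0,0,0]

```text
t: 3.68
eef_pos: [468.9, -357.7, 208.3]
tcp_rot: [-2.425, 0.0, -0.208]
ft_force: [-0.2, 0.2, 0.5]
opening: 0.998
```

```bash
python3 - <<'E'
from h import *
st();feel(4)
im=read_camera("side");cv2.imwrite("pics/p5.png",cv2.resize(im[170:330,190:390],None,fx=3,fy=3)[...,::-1])
E
```

```text
t 3.68 q [-0.838  0.751  1.751  0.609  1.187 -1.024] tcp [ 468.9 -357.7  208.3] rpy [-2.425  0.    -0.208] grip [ 492.  -247.6   79.1] F [-0.25  0.2   0.5 ] M [-0.449  0.157 -0.048] op 0.998
F,M mean [-0.164  0.699  0.026 -0.433  0.139 -0.001] sd [0.19  0.473 0.483 0.032 0.008 0.023]
```

View pics/p5.png

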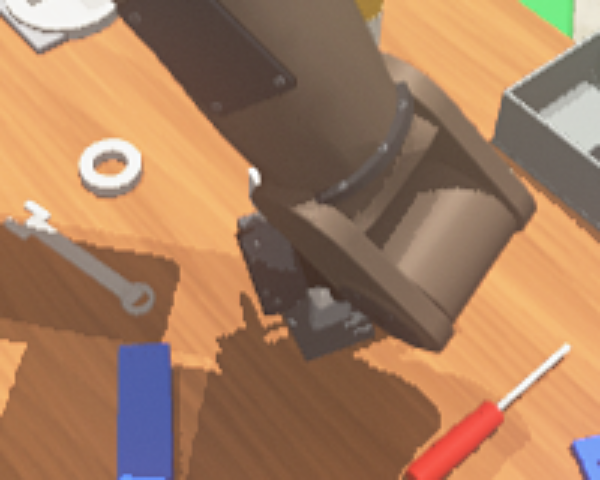

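No contact force, and the gripper is down round the float, half hidden by the wrist. Closing.

>>> arm_command:
  steps:
    - [0,0,0,0,0,0]
    - [0,0,0,0,0,0]
    - [0,0,0,0,0,0]
    - [0,0,0,0,0,0]
    - [0,0,0,0,0,0]
    - [0,0,0,0,0,0]
    - [0,0,0,0,0,0]
    - [0,0,0,0,0,0]
  jaw: 0

```text
t: 4.6
eef_pos: [468.9, -357.8, 209.1]
tcp_rot: [-2.426, -0.001, -0.208]
ft_force: [0.1, -0.6, -0.2]
opening: 0.492
```

```bash
python3 - <<'E'
from h import *
st();g=feel(6);np.save("gr.npy",g)
E
```

```text
t 4.6 q [-0.838  0.75   1.751  0.609  1.188 -1.024] tcp [ 468.9 -357.8  209.1] rpy [-2.426e+00 -1.000e-03 -2.080e-01] grip [ 492.1 -247.8   79.8] F [ 0.06 -0.6  -0.23] M [-0.5    0.06   0.012] op 0.492
F,M mean [ 0.099  0.241 -0.229 -0.435  0.157 -0.033] sd [0.508 0.571 0.425 0.022 0.031 0.035]
```

>>> arm_command:
  steps:
    - [0,-0.2,-0.2,0,0,0]
    - [0,-0.5,-0.6,0,0,0]
    - [0,-1,-1.1,0,0,0]
    - [0,-1.6,-1.7,0,0,0]
    - [0,-2.2,-2.4,0,0,0]
    - [0,-2.6,-2.9,0,0,0]
    - [0,-2.7,-3,0,0,0]
    - [0,-2.7,-3,0,0,0]
    - [0,-2.7,-3,0,0,0]
    - [0,-2.7,-3,0,0,0]

```text
t: 5.73
eef_pos: [468.9, -357.1, 249.1]
tcp_rot: [-2.426, -0.0, -0.208]
ft_force: [0.7, -0.3, -3.0]
opening: 0.464
```

```bash
python3 - <<'E'
from h import *
s=st();l=feel(12);b=np.load("base.npy");d=l-b
print("diff",d.round(3),"vs gripped",(l-np.load("gr.npy")).round(3))
# moment at TCP of a 0.22kg weight at TCP->grip + k*u
R=Ro.from_euler("xyz",s["tcp_rot"]).as_matrix();a=np.radians(78.1);u=np.array([np.cos(a),np.sin(a),0])
for k in(-26,0,50):print(k,np.cross((R[:,2]*OFF+k*u)/1000,[0,0,-.22*9.81]).round(3))
im=read_camera("side");cv2.imwrite("pics/p6.png",cv2.resize(im[170:330,190:390],None,fx=3,fy=3)[...,::-1])
E
```

```text
t 5.73 q [-0.837  0.69   1.736  0.593  1.249 -0.978] tcp [ 468.9 -357.1  249.1] rpy [-2.426 -0.    -0.208] grip [ 492.1 -247.1  119.9] F [ 0.65 -0.31 -3.02] M [-0.589  0.165  0.02 ] op 0.464
F,M mean [ 0.112  0.268 -2.49  -0.633  0.174  0.004] sd [0.546 0.447 0.6   0.021 0.028 0.02 ]
diff [ 0.224  0.1   -3.065 -0.187  0.032  0.018] vs gripped [ 0.013  0.027 -2.261 -0.198  0.017  0.037]
-26 [-0.182  0.039  0.   ]
0 [-0.237  0.05   0.   ]
50 [-0.343  0.072  0.   ]
```

View pics/p6.png

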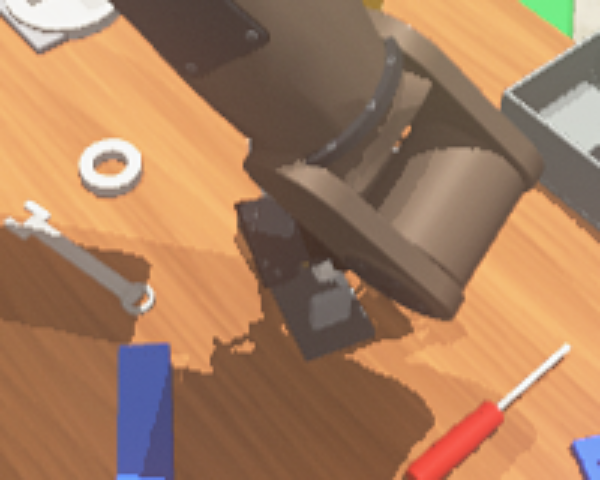

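The lifted float changes the moment by −0.19 N m about x. That matches the balance point lying towards −y (expected −0.18, against −0.34 for +y), so the heavy end is the one at heading −102°, nearer the right side. I'll set it back and regrip with the opposite tilt.

>>> arm_command:
  steps:
    - [0,0.6,0.7,0,0,0]
    - [0,1.4,1.5,0,0,0]
    - [0,2,2.2,0,0,0]
    - [0,2.4,2.7,0,0,0]
    - [0,2.6,2.9,0,0,0]
    - [0,2.7,3,0,0,0]
    - [0,2.7,3,0,0,0]
    - [0,2.7,3,0,0,0]

```text
t: 7.05
eef_pos: [468.9, -357.8, 209.0]
tcp_rot: [-2.426, -0.001, -0.208]
ft_force: [-0.4, 1.0, -0.3]
opening: 0.462
```

```bash
python3 - <<'E'
from h import *
st();feel(4)
E
```

```text
t 7.05 q [-0.838  0.75   1.751  0.609  1.188 -1.024] tcp [ 468.9 -357.8  209. ] rpy [-2.426e+00 -1.000e-03 -2.080e-01] grip [ 492.1 -247.8   79.7] F [-0.43  1.02 -0.26] M [-0.374  0.184  0.067] op 0.462
F,M mean [ 0.139  0.07  -1.365 -0.406  0.166  0.035] sd [0.386 0.601 0.15  0.056 0.019 0.059]
```

>>> arm_command:
  steps:
    - [0,0,0,0,0,0]
    - [0,0,0,0,0,0]
    - [0,0,0,0,0,0]
    - [0,0,0,0,0,0]
    - [0,0,0,0,0,0]
    - [0,0,0,0,0,0]
    - [0,-0.5,-0.5,0,0,0]
    - [0,-2,-2.2,0,0,0]
    - [0,-4,-4.4,0,0,0]
    - [0,-6,-6.6,0,0,0]
    - [0,-8,-8.8,0,0,0]
    - [0,-9,-9.9,0,0,0]
  jaw: 9.5

```text
t: 8.25
eef_pos: [469.4, -354.7, 346.8]
tcp_rot: [-2.428, -0.004, -0.207]
ft_force: [-0.0, 0.5, 0.5]
opening: 1.001
```

```bash
python3 - <<'E'
from h import *
st()
a=np.radians(78.1);u=np.array([np.cos(a),np.sin(a),0]);c=np.array([494.5,-236,75])
def T(t): # same jaw direction, tilt t (neg= toward -u)
    return tool(78.1,t)
go(c+12*u+[0,0,135],T(0));go(c+12*u+[0,0,115],T(-41))
E
```

```text
t 8.25 q [-0.834  0.558  1.672  0.569  1.409 -0.868] tcp [ 469.4 -354.7  346.8] rpy [-2.428 -0.004 -0.207] grip [ 493.  -245.1  217.3] F [-0.01  0.53  0.48] M [-0.442  0.168  0.034] op 1.001
row [  0.03 -12.34   6.12] [-40.9  -0.2   0.1] rows>= 5.7
row [  0.   -16.77  18.16] [-81.9  -0.2   0. ] rows>= 11.4
```

>>> arm_command:
  steps:
    - [0,-12.3,6.1,-41,0,0]
    - [0,-12.3,6.1,-41,0,0]
    - [0,-12.3,6.1,-41,0,0]
    - [0,-12.3,6.1,-41,0,0]
    - [0,-12.3,6.1,-41,0,0]
    - [0,-12.3,6.1,-41,0,0]
    - [0,-16.8,18.2,-82,0,0]
    - [0,-16.8,18.2,-82,0,0]
    - [0,-16.8,18.2,-82,0,0]
    - [0,-16.8,18.2,-82,0,0]
    - [0,-16.8,18.2,-82,0,0]
    - [0,-16.8,18.2,-82,0,0]

```text
t: 9.25
eef_pos: [520.4, -112.7, 315.9]
tcp_rot: [2.428, -0.002, -0.205]
ft_force: [-0.4, -1.3, -0.9]
opening: 0.998
```

```bash
python3 - <<'E'
from h import *
st()
a=np.radians(78.1);u=np.array([np.cos(a),np.sin(a),0]);c=np.array([494.5,-236,75])
go(c+12*u+[0,0,80],tool(78.1,-41));go(c+12*u+[0,0,5],tool(78.1,-41))
im=np.hstack([read_camera("top")[140:300,220:420],read_camera("side")[170:330,190:390]])
cv2.imwrite("pics/p7.png",cv2.resize(im,None,fx=2,fy=2)[...,::-1])
E
```

```text
t 9.25 q [-0.237  0.506  1.894 -0.924  0.961  0.607] tcp [ 520.4 -112.7  315.9] rpy [ 2.428e+00 -2.000e-03 -2.050e-01] grip [ 497.8 -222.6  186.4] F [-0.39 -1.29 -0.85] M [0.222 0.03  0.072] op 0.998
row [ 0.   -1.95  2.5 ] [-0.1 -0.2  0. ] rows>= 0.8
row [-0.01 -6.86  8.16] [-0.1 -0.2  0. ] rows>= 2.6
```

View pics/p7.png

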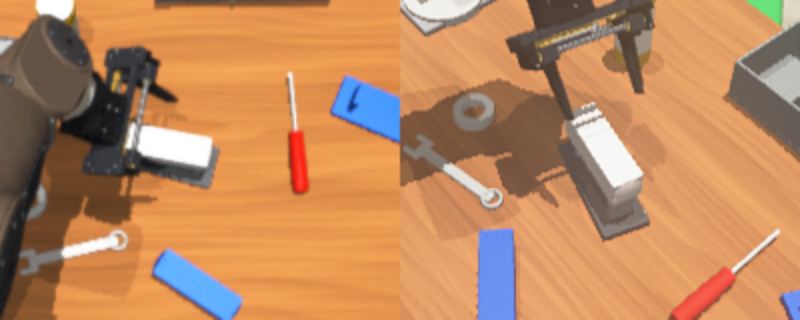

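Both jaws straddle the float, which still lies on its rests. Descending.

>>> arm_command:
  steps:
    - [0,-1.5,1.8,0,0,0]
    - [0,-3,3.6,0,0,0]
    - [0,-4.6,5.4,0,0,0]
    - [0,-5.8,6.9,0,0,0]
    - [0,-6.5,7.7,0,0,0]
    - [0,-6.9,8.2,0,0,0]
    - [0,-6.9,8.2,0,0,0]

```text
t: 9.93
eef_pos: [519.9, -115.1, 207.9]
tcp_rot: [2.437, 0.001, -0.209]
ft_force: [-1.4, -0.5, -0.1]
opening: 0.999
```

```bash
python3 - <<'E'
from h import *
st();feel(2)
E
cat > kin.py <<'E'
from h import *
from scipy.optimize import least_squares
D=np.loadtxt("log.txt")
E_=lambda a,t:Ro.from_euler(a,t).as_matrix()
def fk(q,p):
    a1,h,L2,e,L3,d6=p
    R=E_("z",q[0]);x=R@[a1,0,h]
    R=R@E_("y",q[1]);x=x+R@[0,0,L2]
    R=R@E_("y",q[2]);x=x+R@[e,0,L3]
    R=R@E_("z",q[3])@E_("y",q[4]);x=x+R@[0,0,d6]
    return x,R@E_("z",q[5])
def res(p):return np.concatenate([fk(r[:6],p)[0]-r[6:9] for r in D])
s=least_squares(res,[0,300,450,0,450,90]);P=s.x
if __name__=="__main__":
    print(P.round(1),"max err",abs(s.fun).max().round(2))
    A=[(fk(r[:6],P)[1].T@Ro.from_euler("xyz",r[9:12]).as_matrix()) for r in D];print("rot err deg",[Ro.from_matrix(a).as_rotvec(degrees=True).round(1).tolist() for a in A])
E
python3 kin.py
```

```text
t 9.93 q [-0.242  0.684  1.956 -1.077  0.826  0.857] tcp [ 519.9 -115.1  207.9] rpy [ 2.437e+00  1.000e-03 -2.090e-01] grip [ 496.7 -223.6   77.4] F [-1.45 -0.53 -0.07] M [ 0.233 -0.017 -0.029] op 0.999
F,M mean [ 0.471  0.375  0.32   0.278 -0.002 -0.017] sd [0.686 0.64  0.186 0.014 0.014 0.014]
[-20.7 207.9 651.3  62.1 425.5 133.1] max err 98.98
rot err deg [[-0.0, 0.0, 180.0], [0.0, 0.0, 180.0], [0.0, -0.0, -180.0], [-0.0, 0.0, 180.0], [0.0, 0.0, 180.0], [-0.0, 0.0, 180.0], [0.0, 0.0, 180.0], [-0.0, 0.0, 180.0], [0.0, 0.0, 180.0], [-0.0, -0.0, 180.0], [0.0, 0.0, 180.0]]
```

```bash
sed -i 's/a1,h,L2,e,L3,d6=p/a1,h,L2,e,L3,d6,y3,w5x,w5y=p/; s/R@\[e,0,L3\]/R@[e,y3,L3]/; s/R@\[0,0,d6\]/R@[w5x,w5y,d6]/; s/\[0,300,450,0,450,90\]/[0,300,450,0,450,90,0,0,0]/' kin.py; python3 kin.py | head -3
cat >> kin.py <<'E'
LO=np.array([-3.1,-.84,.05,-1.13,.06,-2.69]);HI=np.array([3.1,2.19,2.79,4.28,2.93,2.69])
def ik(grip,R,q0):
    def f(q):
        x,Q=fk(q,P);Q=Q@np.diag([-1,-1,1]);return np.r_[(x-(grip-R[:,2]*OFF))/100,Ro.from_matrix(R.T@Q).as_rotvec()*3]
    r=least_squares(f,np.clip(q0,LO+.01,HI-.01),bounds=(LO,HI));return r.x,np.linalg.norm(r.fun)
E
python3 - <<'E'
from kin import *
q0=D[-1,:6]
g=np.array([527.5,238,107])
for head in(-102,-90,-60,-120,-150,0,20,40):   # world heading of tool z horizontally
    for tilt in(41,49):
      R=tool(head-180,-tilt) if head<0 else tool(head,tilt)
      for s in (q0,[.42,.7,1.9,-1,.8,.8]):
        q,e=ik(g,R,s);print(head,tilt,q.round(2),round(e,3))
E
```

```text
[ -0.  196.7 586.8  43.1 411.   81.8  65.9   0.   -0. ] max err 0.0
rot err deg [[-0.0, 0.0, 180.0], [0.0, 0.0, 180.0], [0.0, -0.0, -180.0], [-0.0, 0.0, 180.0], [0.0, 0.0, 180.0], [-0.0, 0.0, 180.0], [0.0, 0.0, 180.0], [-0.0, 0.0, 180.0], [0.0, 0.0, 180.0], [-0.0, -0.0, 180.0], [0.0, 0.0, 180.0]]
-102 41 [ 0.52  0.79  1.53 -0.52  1.37  0.98] 0.0
-102 41 [ 0.52  0.79  1.53 -0.52  1.37  0.98] 0.0
-102 49 [ 0.55  0.84  1.49 -0.58  1.49  1.02] 0.0
-102 49 [ 0.55  0.84  1.49 -0.58  1.49  1.02] 0.0
-90 41 [ 0.55  0.76  1.61 -0.62  1.27  0.9 ] 0.0
-90 41 [ 0.55  0.76  1.61 -0.62  1.27  0.9 ] 0.0
-90 49 [ 0.59  0.81  1.57 -0.7   1.38  0.95] 0.0
-90 49 [ 0.59  0.81  1.57 -0.7   1.38  0.95] 0.0
-60 41 [ 0.6   0.68  1.82 -0.93  0.96  0.75] 0.0
-60 41 [ 0.6   0.68  1.82 -0.93  0.96  0.75] 0.0
-60 49 [ 0.64  0.73  1.81 -1.04  1.06  0.87] 0.0
-60 49 [ 0.64  0.73  1.81 -1.04  1.06  0.87] 0.0
-120 41 [ 0.47  0.82  1.45 -0.37  1.5   1.14] 0.0
-120 41 [ 0.47  0.82  1.45 -0.37  1.5   1.14] 0.0
-120 49 [ 0.49  0.88  1.39 -0.41  1.64  1.15] 0.0
-120 49 [ 0.49  0.88  1.39 -0.41  1.64  1.15] 0.0
-150 41 [ 0.36  0.85  1.37 -0.11  1.62  1.44] 0.0
-150 41 [ 0.36  0.85  1.37 -0.11  1.62  1.44] 0.0
-150 49 [ 0.36  0.91  1.31 -0.12  1.77  1.44] 0.0
-150 49 [ 0.36  0.91  1.31 -0.12  1.77  1.44] 0.0
0 41 [ 0.37  0.48  2.1  -0.83  0.11  2.69] 0.868
0 41 [ 0.37  0.48  2.1  -0.83  0.11  2.69] 0.868
0 49 [ 0.36  0.47  2.11 -0.85  0.06  2.69] 1.317
0 49 [ 0.36  0.47  2.11 -0.85  0.06  2.69] 1.317
20 41 [ 0.29  0.55  2.24  3.04  0.36 -1.52] 0.0
20 41 [ 0.29  0.55  2.24  3.04  0.36 -1.52] 0.0
20 49 [ 0.29  0.59  2.31  3.07  0.62 -1.55] 0.0
20 49 [ 0.29  0.59  2.31  3.07  0.62 -1.55] 0.0
40 41 [ 0.16  0.55  2.22  2.21  0.43 -1.11] 0.0
40 41 [ 0.16  0.55  2.22  2.21  0.43 -1.11] 0.0
40 49 [ 0.13  0.6   2.29  2.4   0.65 -1.34] 0.0
40 49 [ 0.13  0.6   2.29  2.4   0.65 -1.34] 0.0
```

>>> arm_command:
  steps:
    - [0,0,0,0,0,0]
    - [0,0,0,0,0,0]
    - [0,0,0,0,0,0]
    - [0,0,0,0,0,0]
    - [0,0,0,0,0,0]
    - [0,0,0,0,0,0]
    - [0,0,0,0,0,0]
    - [0,0,0,0,0,0]
  jaw: 0

```text
t: 10.7
eef_pos: [520.1, -114.8, 208.6]
tcp_rot: [2.434, -0.001, -0.208]
ft_force: [-0.3, 0.4, -0.4]
opening: 0.499
```

```bash
python3 - <<'E'
from kin import *
st();np.save("gr2.npy",feel(4))
go((497,-224,230),tool(78,-40.4))
q=D[-1,:6]
for g,h,t in(((497,-224,230),78,-40.4),((490,-150,250),78,-5),((490,-60,260),80,25),((510,60,200),85,49.6),((527,80,150),90,49.6),((527,238,150),90,49.6),((527,238,107),90,49.6),((527,238,107),78,49.6),((527,238,107),100,49.6)):
    q,e=ik(np.array(g,float),tool(h,t),q);print(g,h,t,q.round(2),round(e,3))
E
```

```text
t 10.7 q [-0.241  0.683  1.956 -1.081  0.827  0.859] tcp [ 520.1 -114.8  208.6] rpy [ 2.434e+00 -1.000e-03 -2.080e-01] grip [ 497.2 -223.7   78.3] F [-0.32  0.44 -0.44] M [0.276 0.035 0.025] op 0.499
F,M mean [-0.391  0.189  0.281  0.287  0.005  0.018] sd [0.351 0.402 0.475 0.013 0.024 0.018]
row [  0.02   9.92 -11.51] [ 0.1 -0.1  0.1] rows>= 3.6
(497, -224, 230) 78 -40.4 [-0.24  0.44  1.85 -0.86  1.02  0.5 ] 0.0
(490, -150, 250) 78 -5 [-0.38  0.31  1.81 -0.1   1.   -0.12] 0.0
(490, -60, 260) 80 25 [-0.47  0.31  1.86  0.46  1.15 -0.52] 0.0
(510, 60, 200) 85 49.6 [-0.39  0.5   1.96  0.89  1.2  -0.87] 0.0
(527, 80, 150) 90 49.6 [-0.33  0.61  1.93  0.9   1.17 -0.95] 0.0
(527, 238, 150) 90 49.6 [-0.04  0.6   1.95  1.1   1.02 -0.86] 0.0
(527, 238, 107) 90 49.6 [-0.04  0.68  1.97  1.16  0.98 -0.97] 0.0
(527, 238, 107) 78 49.6 [-0.03  0.65  2.07  1.38  0.87 -1.01] 0.0
(527, 238, 107) 100 49.6 [-0.03  0.7   1.89  1.01  1.08 -0.95] 0.0
```

>>> arm_command:
  steps:
    - [0,0,0,0,0,0]
    - [0,0,0,0,0,0]
    - [0,0.2,-0.2,0,0,0]
    - [0,0.5,-0.6,0,0,0]
    - [0,1.1,-1.3,0,0,0]
    - [0,1.9,-2.2,0,0,0]
    - [0,2.6,-3,0,0,0]
    - [0,3.1,-3.6,0,0,0]
    - [0,3.3,-3.8,0,0,0]
    - [0,3.3,-3.8,0,0,0]
    - [0,3.3,-3.8,0,0,0]

```text
t: 11.82
eef_pos: [519.8, -115.1, 258.9]
tcp_rot: [2.435, -0.001, -0.208]
ft_force: [0.3, 0.1, -2.3]
opening: 0.46
```

```bash
python3 - <<'E'
from h import *
s=st();l=feel(8);print("diff",(l-np.load("gr2.npy")).round(3))
R=Ro.from_euler("xyz",s["tcp_rot"]).as_matrix();a=np.radians(78.1);u=np.array([np.cos(a),np.sin(a),0])
for k in(-50,0,26):print(k,np.cross((R[:,2]*OFF+k*u)/1000,[0,0,-.22*9.81]).round(3))
g=(s["eef_pos"]+OFF*R[:,2])
im=read_camera("side");np.save("pics/side2.npy",im);im2=read_camera("top");np.save("pics/top2.npy",im2)
cv2.imwrite("pics/p8.png",cv2.resize(np.hstack([im2[140:300,220:420],im[140:300,190:390]]),None,fx=2,fy=2)[...,::-1])
go((495,-150,260),tool(78,-5))
E
```

```text
t 11.82 q [-0.242  0.596  1.933 -0.999  0.882  0.734] tcp [ 519.8 -115.1  258.9] rpy [ 2.435e+00 -1.000e-03 -2.080e-01] grip [ 497.  -224.   128.7] F [ 0.3   0.12 -2.28] M [ 0.668 -0.093 -0.006] op 0.46
F,M mean [-0.026  0.215 -2.124  0.608 -0.075  0.   ] sd [0.403 0.452 0.477 0.029 0.029 0.041]
diff [ 0.364  0.026 -2.405  0.321 -0.08  -0.017]
-50 [ 0.341 -0.072  0.   ]
0 [ 0.235 -0.049  0.   ]
26 [ 0.18  -0.038  0.   ]
row [ -1.71  13.01 -11.49] [35.5 -0.1  0.1] rows>= 5.0
```

View pics/p8.png

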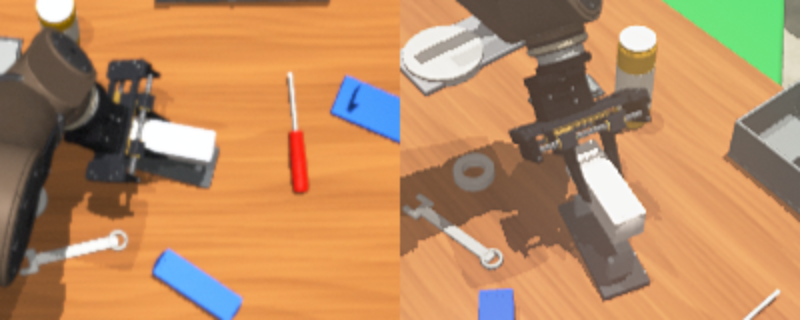

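The second lift confirms it: +0.32 N m measured, +0.34 expected with the heavy end at −u. The float hangs level in the jaws. Now carry and rotate it.

>>> arm_command:
  steps:
    - [-0.3,2.2,-1.9,6,0,0]
    - [-0.6,4.3,-3.8,12,0,0]
    - [-0.9,6.5,-5.7,18,0,0]
    - [-1.1,8.7,-7.7,24,0,0]
    - [-1.4,10.8,-9.6,30,0,0]
    - [-1.7,13,-11.5,35.5,0,0]
    - [-1.7,13,-11.5,35.5,0,0]

```text
t: 12.9
eef_pos: [497.9, -135.8, 435.9]
tcp_rot: [3.059, -0.008, -0.208]
ft_force: [0.6, -0.4, -2.3]
opening: 0.461
```

```bash
python3 - <<'E'
from h import *
st();go((510,60,210),tool(86,49.6))
E
```

```text
t 12.9 q [-0.382  0.301  1.784 -0.093  1.036 -0.126] tcp [ 497.9 -135.8  435.9] rpy [ 3.059 -0.008 -0.208] grip [ 496.3 -150.   265.2] F [ 0.59 -0.43 -2.29] M [ 0.011  0.008 -0.03 ] op 0.461
row [-1.16 -7.42 10.91] [54.3 -3.6 -7.4] rows>= 7.7
```

>>> arm_command:
  steps:
    - [-0.1,-0.7,1.1,5.4,-0.4,-0.7]
    - [-0.2,-1.5,2.2,10.9,-0.7,-1.5]
    - [-0.3,-2.2,3.3,16.3,-1.1,-2.2]
    - [-0.5,-3,4.4,21.7,-1.4,-3]
    - [-0.6,-3.7,5.5,27.1,-1.8,-3.7]
    - [-0.7,-4.5,6.5,32.6,-2.2,-4.4]
    - [-0.8,-5.2,7.6,38,-2.5,-5.2]
    - [-0.9,-5.9,8.7,43.4,-2.9,-5.9]
    - [-1,-6.7,9.8,48.9,-3.2,-6.7]
    - [-1.2,-7.4,10.9,54.3,-3.6,-7.4]
    - [-1.2,-7.4,10.9,54.3,-3.6,-7.4]

```text
t: 13.82
eef_pos: [499.2, -69.3, 313.0]
tcp_rot: [-2.275, 0.015, -0.068]
ft_force: [0.4, 0.2, -3.0]
opening: 0.467
```

```bash
python3 - <<'E'
from h import *
st();go((527,100,145),tool(90,49.6));go((527,238,140),tool(90,49.6))
im=np.hstack([read_camera("top")[140:300,110:310],read_camera("side")[90:250,150:350]])
cv2.imwrite("pics/p9.png",cv2.resize(im,None,fx=2,fy=2)[...,::-1])
E
```

```text
t 13.82 q [-0.388  0.501  1.955  0.874  1.22  -0.861] tcp [499.2 -69.3 313. ] rpy [-2.275  0.015 -0.068] grip [506.4  61.  202.1] F [ 0.36  0.25 -2.95] M [-0.896  0.081  0.023] op 0.467
row [2.59 1.68 6.76] [-0.1 -2.4 -3.2] rows>= 1.8
row [ 1.66 -6.85 17.58] [-0.1 -2.4 -3.2] rows>= 4.5
```

View pics/p9.png

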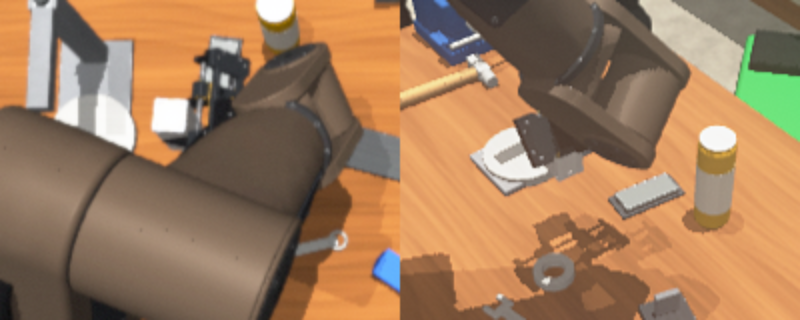

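The float hangs upright at crop (172,120), clear of the pad, the can and the stand. Slide it in under the arm from the −y side.

>>> arm_command:
  steps:
    - [0.9,0.6,2.3,0,-0.8,-1.1]
    - [1.7,1.1,4.5,0,-1.6,-2.1]
    - [2.6,1.7,6.8,0,-2.4,-3.2]
    - [2.4,-0.2,8.9,0,-2.4,-3.2]
    - [2.2,-2.1,11,0,-2.4,-3.2]
    - [2,-3.9,13.1,0,-2.4,-3.2]
    - [1.8,-5.4,15.3,0,-2.4,-3.2]
    - [1.7,-6.4,16.8,0,-2.4,-3.2]
    - [1.7,-6.6,17.4,0,-2.4,-3.2]
    - [1.7,-6.6,17.4,0,-2.4,-3.2]

```text
t: 14.75
eef_pos: [528.4, 104.5, 252.8]
tcp_rot: [-2.282, -0.007, 0.001]
ft_force: [0.4, -0.8, -2.6]
opening: 0.46
```

```bash
python3 - <<'E'
from h import *
st();feel(4);go((527,235,115),tool(90,49.6))
im=read_camera("side");t=read_camera("top");np.save("pics/top3.npy",t);np.save("pics/side3.npy",im)
cv2.imwrite("pics/p10.png",cv2.resize(np.hstack([t[130:250,90:230],im[70:190,150:290]]),None,fx=2.8,fy=2.8)[...,::-1])
E
```

```text
t 14.75 q [-0.044  0.617  1.953  1.108  1.009 -0.888] tcp [528.4 104.5 252.8] rpy [-2.282e+00 -7.000e-03  1.000e-03] grip [529.1 234.3 141. ] F [ 0.42 -0.8  -2.63] M [-0.771  0.062  0.011] op 0.46
F,M mean [-0.028 -0.58  -2.281 -0.772  0.025 -0.   ] sd [0.418 0.441 0.544 0.034 0.034 0.022]
row [-0.18  1.89  1.89] [ 0.2 -0.4  0.2] rows>= 0.6
```

View pics/p10.png

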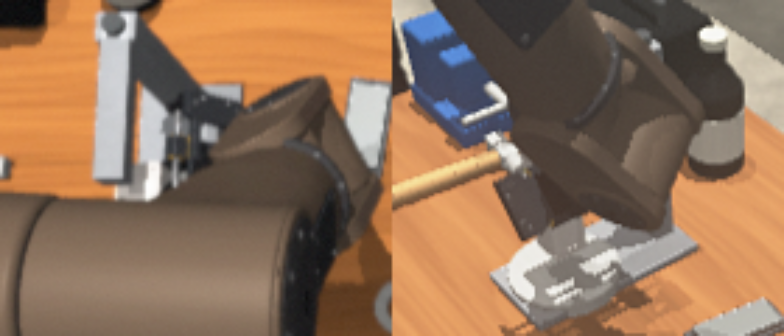

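>>> arm_command:
  steps:
    - [0,0.5,0.4,0,0,0]
    - [-0.1,1,0.9,0,-0.2,0]
    - [-0.1,1.5,1.3,0,-0.4,0]
    - [-0.1,1.8,1.6,0,-0.4,0]
    - [-0.1,2,1.7,0,-0.4,0]
    - [-0.1,2,1.7,0,-0.4,0]
    - [-0.1,2,1.7,0,-0.4,0]

```text
t: 15.63
eef_pos: [527.6, 103.4, 226.0]
tcp_rot: [-2.279, -0.002, 0.004]
ft_force: [-0.8, -0.3, -2.2]
opening: 0.465
```

```bash
python3 - <<'E'
from h import *
st();feel(4)
E
```

```text
t 15.63 q [-0.047  0.664  1.966  1.138  0.989 -0.948] tcp [527.6 103.4 226. ] rpy [-2.279e+00 -2.000e-03  4.000e-03] grip [527.3 233.5 114.6] F [-0.85 -0.29 -2.17] M [-0.805  0.019 -0.035] op 0.465
F,M mean [-0.019  0.03  -2.39  -0.797  0.064 -0.003] sd [0.425 0.236 0.235 0.021 0.014 0.015]
```

>>> arm_command:
  steps:
    - [0,0.08,0.07,0,0,0]
    - [0,0.15,0.13,0,0,0]
    - [0,0.23,0.2,0,0,0]
    - [0,0.3,0.26,0,0,0]
    - [0,0.38,0.33,0,0,0]
    - [0,0.38,0.33,0,0,0]

```text
t: 16.33
eef_pos: [527.6, 103.5, 220.9]
tcp_rot: [-2.279, -0.002, 0.004]
ft_force: [-0.6, -0.5, -1.7]
opening: 0.464
```

```bash
python3 - <<'E'
from h import *
st();feel(4)
E
```

```text
t 16.33 q [-0.047  0.673  1.968  1.144  0.985 -0.961] tcp [527.6 103.5 220.9] rpy [-2.279e+00 -2.000e-03  4.000e-03] grip [527.3 233.5 109.4] F [-0.64 -0.51 -1.68] M [-0.753  0.058  0.02 ] op 0.464
F,M mean [ 0.198  0.24  -2.038 -0.79   0.036  0.025] sd [0.562 0.39  0.642 0.026 0.015 0.015]
```

Still hanging at −2 N, so there is no contact yet. I'll go down in 1 mm steps and watch.

>>> arm_command:
  steps:
    - [0,0.08,0.07,0,0,0]
    - [0,0.15,0.13,0,0,0]
    - [0,0.15,0.13,0,0,0]

```text
t: 16.78
eef_pos: [527.6, 103.5, 219.0]
tcp_rot: [-2.279, -0.002, 0.004]
ft_force: [-0.6, -0.3, -2.8]
opening: 0.46
```

```bash
python3 - <<'E'
from h import *
st();feel(4)
E
```

```text
t 16.78 q [-0.047  0.677  1.969  1.147  0.983 -0.965] tcp [527.6 103.5 219. ] rpy [-2.279e+00 -2.000e-03  4.000e-03] grip [527.3 233.5 107.5] F [-0.56 -0.32 -2.79] M [-0.815  0.1    0.007] op 0.46
F,M mean [ 0.003 -0.057 -1.752 -0.765  0.057 -0.008] sd [0.442 0.434 0.112 0.023 0.029 0.017]
```

>>> arm_command:
  steps:
    - [0,0.08,0.07,0,0,0]
    - [0,0.08,0.07,0,0,0]
    - [0,0.08,0.07,0,0,0]

```text
t: 17.23
eef_pos: [527.6, 103.5, 218.2]
tcp_rot: [-2.279, -0.002, 0.004]
ft_force: [0.1, -0.4, 1.0]
opening: 0.461
```

```bash
python3 - <<'E'
from h import *
st();feel(4)
E
```

```text
t 17.23 q [-0.047  0.678  1.969  1.148  0.982 -0.968] tcp [527.6 103.5 218.2] rpy [-2.279e+00 -2.000e-03  4.000e-03] grip [527.4 233.6 106.8] F [ 0.1  -0.35  1.01] M [-0.548  0.09   0.054] op 0.461
F,M mean [ 0.413 -0.224  0.776 -0.503  0.07   0.003] sd [0.42  0.5   0.084 0.044 0.023 0.019]
```

>>> arm_command:
  steps:
    - [0,0.08,0.07,0,0,0]
    - [0,0.08,0.07,0,0,0]
    - [0,0.08,0.07,0,0,0]

```text
t: 17.68
eef_pos: [527.7, 103.4, 217.8]
tcp_rot: [-2.278, -0.003, 0.004]
ft_force: [-1.1, -3.7, 9.4]
opening: 0.464
```

```bash
python3 - <<'E'
from h import *
st();feel(4)
E
```

```text
t 17.68 q [-0.047  0.679  1.969  1.15   0.983 -0.97 ] tcp [527.7 103.4 217.8] rpy [-2.278 -0.003  0.004] grip [527.5 233.7 106.5] F [-1.08 -3.73  9.38] M [0.142 0.397 0.22 ] op 0.464
F,M mean [-1.534 -3.339  9.875  0.14   0.413  0.204] sd [0.626 0.381 0.184 0.043 0.043 0.027]
```

Contact came at grip height 106.8, against 107 expected. Ease back to a light touch, then open.

>>> arm_command:
  steps:
    - [0,-0.08,-0.07,0,0,0]
    - [0,-0.08,-0.07,0,0,0]
    - [0,-0.08,-0.07,0,0,0]

```text
t: 18.13
eef_pos: [527.6, 103.5, 218.1]
tcp_rot: [-2.279, -0.002, 0.004]
ft_force: [-0.0, -1.4, 2.2]
opening: 0.461
```

```bash
python3 - <<'E'
from h import *
st();feel(4)
E
```

```text
t 18.13 q [-0.047  0.678  1.969  1.148  0.982 -0.968] tcp [527.6 103.5 218.1] rpy [-2.279e+00 -2.000e-03  4.000e-03] grip [527.4 233.6 106.7] F [-0.04 -1.38  2.24] M [-0.47   0.08  -0.033] op 0.461
F,M mean [-0.172 -1.038  1.911 -0.464  0.034 -0.039] sd [0.211 0.536 0.31  0.028 0.026 0.03 ]
```

>>> arm_command:
  steps:
    - [0,0,0,0,0,0]
    - [0,0,0,0,0,0]
    - [0,0,0,0,0,0]
    - [0,0,0,0,0,0]
    - [0,0,0,0,0,0]
    - [0,0,0,0,0,0]
    - [0,0,0,0,0,0]
    - [0,0,0,0,0,0]
    - [0,0,0,0,0,0]
    - [0,0,0,0,0,0]
    - [0,0,0,0,0,0]
    - [0,0,0,0,0,0]
  jaw: 5.6

```text
t: 19.33
eef_pos: [527.6, 103.5, 218.1]
tcp_rot: [-2.279, -0.002, 0.004]
ft_force: [-0.5, -0.2, 0.1]
opening: 0.585
```

>>> arm_command:
  steps:
    - [0,0,0,0,0,0]
    - [0,0,0,0,0,0]
    - [0,0,0,0,0,0]
    - [0,0,0,0,0,0]
    - [0,0,0,0,0,0]
    - [0,0,0,0,0,0]
    - [0,0,0,0,0,0]
    - [0,0,0,0,0,0]
  jaw: 9.5

```text
t: 20.0
eef_pos: [527.6, 103.5, 218.1]
tcp_rot: [-2.279, -0.002, 0.004]
ft_force: [-0.3, 0.2, 0.2]
opening: 0.995
```

```bash
python3 - <<'E'
from h import *
st();feel(4)
im=read_camera("side");t=read_camera("top")
cv2.imwrite("pics/p11.png",cv2.resize(np.hstack([t[130:250,90:230],im[70:190,150:290]]),None,fx=2.8,fy=2.8)[...,::-1])
E
```

```text
t 20.0 q [-0.047  0.678  1.969  1.148  0.982 -0.968] tcp [527.6 103.5 218.1] rpy [-2.279e+00 -2.000e-03  4.000e-03] grip [527.3 233.6 106.7] F [-0.25  0.15  0.19] M [-0.438  0.014  0.025] op 0.995
F,M mean [-0.274 -0.217  0.142 -0.495  0.032 -0.013] sd [0.301 0.515 0.521 0.012 0.032 0.021]
```

View pics/p11.png

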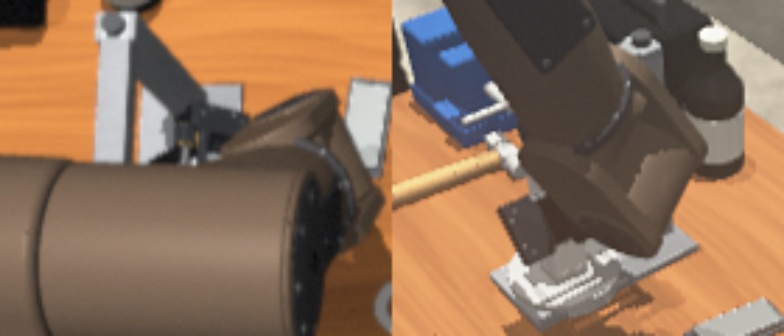

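No force remains and the float stands between the open fingers on the plate, mostly hidden by the wrist. Back off along the fingers.

>>> arm_command:
  steps:
    - [0,0,-0.5,0,0,0]
    - [0,0,-1.5,0,0,0]
    - [0,0,-3,0,0,0]
    - [0,0,-5,0,0,0]
    - [0,0,-7,0,0,0]
    - [0,0,-9,0,0,0]
    - [0,0,-11.5,0,0,0]
    - [0,0,-14,0,0,0]
    - [0,0,-16.5,0,0,0]
    - [0,0,-18,0,0,0]
    - [0,0,-18,0,0,0]

```text
t: 21.22
eef_pos: [527.9, -35.5, 337.6]
tcp_rot: [-2.281, -0.006, 0.001]
ft_force: [0.9, 0.7, 0.2]
opening: 0.998
```

```bash
python3 - <<'E'
from h import *
st()
go((400,-80,330),tool(90,30))
E
```

```text
t 21.22 q [-0.306  0.489  1.877  0.865  1.258 -0.8  ] tcp [527.9 -35.5 337.6] rpy [-2.281e+00 -6.000e-03  1.000e-03] grip [528.3  94.4 225.9] F [0.85 0.67 0.23] M [-0.469  0.038 -0.012] op 0.998
row [-12.73  -2.26 -19.08] [-19.3  -0.2   0.3] rows>= 5.5
```

>>> arm_command:
  steps:
    - [0,0,-4,0,0,0]
    - [0,0,-8,0,0,0]
    - [0,1,-12,-5,0,0]
    - [0,2,-16,-10,0,0]
    - [0,3,-20,-15,0,0]
    - [0,4,-24,-20,0,0]
    - [0,4,-27,-20,0,0]
    - [0,4,-27,-20,0,0]

```text
t: 21.88
eef_pos: [528.2, -267.4, 483.3]
tcp_rot: [-2.632, -0.006, 0.001]
ft_force: [-0.5, 0.2, 0.1]
opening: 0.997
```

```bash
python3 - <<'E'
from h import *
st();feel(3)
t=read_camera("top");im=read_camera("side");np.save("pics/top4.npy",t);np.save("pics/side4.npy",im)
for n in("top","side"): print(n,"expected base/top px",proj(n,[[527.5,237,20],[527.5,237,170]]).round(1).tolist())
cv2.imwrite("pics/p12.png",cv2.resize(np.hstack([t[100:260,110:310],im[60:220,150:350]]),None,fx=2,fy=2,interpolation=2)[...,::-1])
E
```

```text
t 21.88 q [-0.635  0.412  1.504  0.407  1.544 -0.715] tcp [ 528.2 -267.4  483.3] rpy [-2.632e+00 -6.000e-03  1.000e-03] grip [ 529.  -183.8  333.8] F [-0.54  0.19  0.08] M [-0.327  0.02  -0.006] op 0.997
F,M mean [ 0.123  0.389 -0.729 -0.368  0.075  0.012] sd [0.445 0.333 0.113 0.02  0.017 0.027]
top expected base/top px [[156.2, 207.8], [141.9, 197.6]]
side expected base/top px [[210.3, 165.8], [204.7, 130.6]]
```

View pics/p12.png

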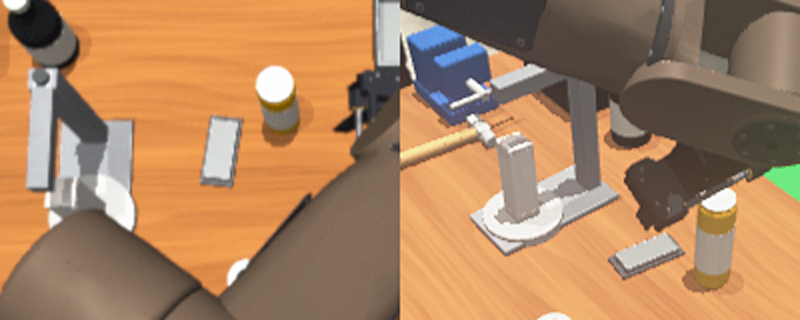

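The float stands upright on the plate. In the side view its foot is near (210,166) and its top near (207,130), as projected, and the pad, can and bearing are where they were. One check that it is still, then hand in.

>>> arm_command:
  steps:
    - [0,0,0,0,0,0]
    - [0,0,0,0,0,0]
    - [0,0,0,0,0,0]
    - [0,0,0,0,0,0]
    - [0,0,0,0,0,0]
    - [0,0,0,0,0,0]
    - [0,0,0,0,0,0]
    - [0,0,0,0,0,0]
    - [0,0,0,0,0,0]
    - [0,0,0,0,0,0]
    - [0,0,0,0,0,0]
    - [0,0,0,0,0,0]

```text
t: 23.13
eef_pos: [528.4, -264.2, 480.5]
tcp_rot: [-2.628, -0.002, 0.004]
ft_force: [-0.4, 0.4, -0.5]
opening: 1.0
```

```bash
python3 - <<'E'
from h import *
from cell import job_done
a=np.load("pics/side4.npy").astype(int);b=read_camera("side").astype(int)
d=np.abs(a-b).max(2)[120:180,190:235];print("float region diff: mean",d.mean().round(2),"px>60:",(d>60).sum())
if (d>60).sum()<25: print(job_done())
E
```

```text
float region diff: mean 1.08 px>60: 0
the job is handed in; nothing more can be done
None
```

The float is standing by itself on the check-stand plate, heavy end down and under the overhead arm. I handed the job in at about 23 s.

- **Finding the heavy end:** I lifted the float level off its rests; the wrist moment changed by −0.19 N m, which put the heavy end on the −y side. My tilted grip leaned the wrong way for that, so I set the float back on the rests and regripped leaning the other way. The second level lift agreed, with +0.32 N m measured against +0.34 expected.
- **Placing it:** I turned it upright, slid it in under the arm from the −y side, and lowered it until it touched at the expected height. The lowering pressed it to about 10 N before I eased back, well below the 40 N limit. I then opened the jaws and backed away.
- **Last checks:**
  - **Position:** the float's foot and top appeared within about 2 pixels of where they should be for the plate's centre.
  - **Stillness:** two pictures over a second apart showed no movement.
  - **Contact:** the wrist force was near zero, with the gripper well clear.
  - **Bystanders:** the brake pad and spray can looked unmoved. The bearing ring was partly hidden by the arm, but what showed was where it had been.

None of the final checks failed.

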